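Populate the control panel with contactors

ROBOT

A 6-joint arm with a two-finger parallel gripper is mounted at the origin on the work surface. World frame = base frame: x ahead of the robot, y to its left, z up, the work surface at z = 0. Lengths are in m, angles in rad, forces in N, time in s.
With the tool pointing down it reaches from about 0.375 to 0.9 m from the base axis. Payload 3.1 kg.
Tool frame: the origin (TCP) lies on the centre line of the jaws, within the pads' length; the fingertips stand 19 mm ahead of it and the grasp point (between the pads) is the TCP; z points along the fingers, y is the direction in which the jaws open and shut (so a half turn about z gives the same grasp; the last joint's range is limited). The gripper opens to 85 mm and grips with 20 to 120 N. Pads are 22 mm wide; open, the fingers measure 114 mm over their backs; the gripper's body (76 mm by 85 mm) begins 54 mm behind the grasp point. The pads swing forward as they close: fully open they stand 13 mm farther back than shut.
Start: joints at [-1.5, 0.527, 1.433, -0, 1.181, -0.178], TCP at [0.154, -0.606, 0.25] pointing down, gripper open.
Joint ranges: [-3.08, 3.08], [-0.75, 2.2], [0.22, 2.44], [-1.43, 4.57], [0, 2.65], [-2.85, 2.85]. Speed limits (rad/s): [2.79, 2.79, 3.14, 3.14, 3.14, 3.14].

INTERFACE

Orientations are given as a unit quaternion [x, y, z, w].
In Python, from station import manip, imaging, workorder gives the robot as it stands.
- The arm moves only by the shell command python3 -m creep 'ROWS' [FORCE]. ROWS is a JSON object of lists of equal length, an entry for each row: "claw": the finger opening in cm, from 0 to 8.54; "dp": the shift along the tool's x, y, z in cm, a list of three; "roll": the turn about the tool's z in rad. In form: {"claw": [claw, ...], "dp": [[dx, dy, dz], ...], "roll": [roll, ...]}. A call has 1 to 12 rows; each row is the pose to reach, as a shift and turn from the pose commanded when the call began, along the tool's axes at that moment; what a row does not reach only later rows make up. A row lasts 1/10 s, in which the tool goes at most 50 mm and 8.59 degrees, less where a joint would pass 70% of its speed; a pose out of reach is approached as far as the arm can. A call with a gripper value outside its range is refused whole. The fingers move at their own pace and stop on an object; FORCE is the grip in N (left out, the last holds). Time passes only in rows, so rows that repeat a pose let the fingers close. It gives the time, the measured TCP pose, the force and the opening at its end, in the units of the state.
- manip.sense(): the state, without advancing time (a new reading comes with each control period).
- imaging.snapshot(name): name is "side" or "top" or "wrist"; returns a dict with "image" (480x640x3 uint8, red, green, blue), "z_map" (480x640 float32, m along the optical axis (not along the pixel's ray), 0 where there is no reading), "vfov" (degrees; the focal length in pixels is half the picture's height over the tangent of half this angle, whatever the lens; pixels are square), "cx", "cy" (the principal point, pixels), "R" (3x3) and "t" (3): a world point X has camera coordinates R X + t. Camera axes: x right, y down, z forward; pixel columns grow to the right and rows downward; lengths in m; the calibration is good to about 2 mm. A picture is of the moment at which its call begins.
- workorder.sign_off(): hands the job in, once; it reports no verdict.
The state is a dict: "t": time; "q": joint angles; "qd": joint speeds; "tau": joint torques, N m; "tcp_pos": TCP position; "tool_rot": TCP orientation; "force": force on the tool from outside, world axes, zero at the start; "ft_torque": the same for the moment, N m; "finger_gap": opening from 0.0 (shut) to 1.0 (fully open).
Only numpy, scipy, OpenCV 4.12 (cv2) and the standard library are available. Lean on these libraries where they do the work, as an engineer would, in place of code of your own. Each camera call takes 0.05 s, during which the arm holds its last target.

TASK

Put each of the four black contactors onto the mounting base on the white plate that has the same colour as its cap: set it down gently, upright, centred on the base and with its length along the base's length, and let go. Leave the two white circuit breakers on the bench where they are.

Things in the scene. Friction and masses are not known exactly. Their poses are not given: they have to be found in the camera images.
- contactor_red: loose contactor: a black block 58 mm long (its x) by 45 mm wide (its y) by 50 mm high with a red cap 36 x 37 mm standing 7 mm higher on top (57 mm over all), 0.17 to 0.29 kg; it rests on its flat back on the bench. Origin: centre of its underside, z up. Grip it across the 45 mm width
- contactor_yellow: loose contactor: a black block 58 mm long (its x) by 45 mm wide (its y) by 50 mm high with a yellow cap 36 x 37 mm standing 7 mm higher on top (57 mm over all), 0.17 to 0.29 kg; it rests on its flat back on the bench. Origin: centre of its underside, z up. Grip it across the 45 mm width
- contactor_green: loose contactor: a black block 58 mm long (its x) by 45 mm wide (its y) by 50 mm high with a green cap 36 x 37 mm standing 7 mm higher on top (57 mm over all), 0.17 to 0.29 kg; it rests on its flat back on the bench. Origin: centre of its underside, z up. Grip it across the 45 mm width
- contactor_blue: loose contactor: a black block 58 mm long (its x) by 45 mm wide (its y) by 50 mm high with a blue cap 36 x 37 mm standing 7 mm higher on top (57 mm over all), 0.17 to 0.29 kg; it rests on its flat back on the bench. Origin: centre of its underside, z up. Grip it across the 45 mm width
- base_red: red mounting base: flat slab 84 (x) by 70 (y) by 8 mm high, fixed on the white plate (8 mm thick, with two grey ducts along its edges reaching 38 mm above the bench). Origin: centre of its underside, on the plate's top; the contactor sits on its top, 8 mm above the origin, lengthwise along its x, either way round. The four bases stand two by two, centres at least 105 mm apart
- base_yellow: yellow mounting base: flat slab 84 (x) by 70 (y) by 8 mm high, fixed on the white plate (8 mm thick, with two grey ducts along its edges reaching 38 mm above the bench). Origin: centre of its underside, on the plate's top; the contactor sits on its top, 8 mm above the origin, lengthwise along its x, either way round. The four bases stand two by two, centres at least 105 mm apart
- base_green: green mounting base: flat slab 84 (x) by 70 (y) by 8 mm high, fixed on the white plate (8 mm thick, with two grey ducts along its edges reaching 38 mm above the bench). Origin: centre of its underside, on the plate's top; the contactor sits on its top, 8 mm above the origin, lengthwise along its x, either way round. The four bases stand two by two, centres at least 105 mm apart
- base_blue: blue mounting base: flat slab 84 (x) by 70 (y) by 8 mm high, fixed on the white plate (8 mm thick, with two grey ducts along its edges reaching 38 mm above the bench). Origin: centre of its underside, on the plate's top; the contactor sits on its top, 8 mm above the origin, lengthwise along its x, either way round. The four bases stand two by two, centres at least 105 mm apart
- breaker_red: loose circuit breaker, not to be moved: white block 82 mm (x) by 36 mm (y) by 44 mm high, with a narrower raised middle (45 mm long, to 62 mm) and a small red toggle on it (to 72 mm), among the contactors. Origin: centre of its underside, z up
- breaker_blue: loose circuit breaker, not to be moved: white block 82 mm (x) by 36 mm (y) by 44 mm high, with a narrower raised middle (45 mm long, to 62 mm) and a small blue toggle on it (to 72 mm), among the contactors. Origin: centre of its underside, z up

How it is judged:
By the outcome, as a careful person would: the job done as asked, in the order asked, and still so for the second after the job is handed in, with the robot touching nothing.
It also fails if it takes over 112 s, if anything falls off the work surface, if the arm or the gripper's body presses on something with over 40 N, if the wrist force passes 120 N, or if a joint passes its speed limit or range.

## Working session

There is one attempt and no reset: what is moved stays moved. The work goes in short steps, Python scripts to look and compute and a shell command to move; the robot and the scene stay as the last step left them, time stands still between calls to the robot, and variables do not carry over. Pictures are saved under pics/ and viewed, and the job is handed in when it is done.

```bash
ls -la; mkdir -p pics; python3 - <<'E'
from station import manip, imaging
import cv2
s=manip.sense(); print(s)
for n in ["top","side","wrist"]:
    d=imaging.snapshot(n); cv2.imwrite(f"pics/{n}0.png",d["image"][:,:,::-1])
    print(n,d["vfov"],d["cx"],d["cy"],d["R"],d["t"],d["z_map"].min(),d["z_map"].max(),(d["z_map"]==0).mean())
E
```

```text
total 12
drwxr-xr-x  3 agent agent 4096 Dec  6 11:07 .
drwxr-xr-x 23 root  root  4096 Dec  6 11:07 ..
drwxr-xr-x  2 agent agent 4096 Dec  6 11:07 pics
{'t': 0.0, 'q': array([-1.50054534e+00,  5.28480004e-01,  1.43391211e+00,  2.54486873e-06,
        1.18143408e+00, -1.78507063e-01]), 'qd': array([-0.00039965,  0.00123916,  0.00120708, -0.00143448,  0.00073395,
        0.00048701]), 'tau': array([ 1.17452772e-03, -4.42354202e+01, -1.78025597e+01,  4.41954262e-05,
        8.60494998e-03,  4.08992392e-06]), 'tcp_pos': array([ 0.15385096, -0.60505592,  0.24932198]), 'tool_rot': array([ 9.92274337e-01,  1.24058023e-01,  6.15938497e-05, -1.11506826e-03]), 'force': array([-0.97280083, -0.4551169 ,  0.05543091]), 'ft_torque': array([-0.03401661,  0.0143176 , -0.01321631]), 'finger_gap': 0.999149768650838}
top 42.0699594206477 320.6739547236793 238.93644089152653 [[ 0.01903678 -0.99980841  0.00455457]
 [-0.99405437 -0.0194153  -0.10713993]
 [ 0.10720783 -0.00248789 -0.99423352]] [-0.02278149  0.54800271  1.243488  ] 0.0 1.9976337 0.003984375
side 49.00139546330703 326.9985594712722 240.35816307535816 [[-0.73671147 -0.67619822  0.00348908]
 [-0.37529687  0.4045793  -0.83394715]
 [ 0.56250197 -0.61568787 -0.55183329]] [0.39540801 0.2573207  0.63634668] 0.0 2.8837264 0.0040462239583333335
wrist 68.1129641436651 319.13580698937704 233.64486291489862 [[ 0.24677475 -0.96907142 -0.00167645]
 [-0.93323314 -0.23811392  0.26903099]
 [-0.26110943 -0.06482554 -0.96313006]] [-0.62449214 -0.03518538  0.37765308] 0.0 1.0418671 0.00400390625
```

View pics/top0.png

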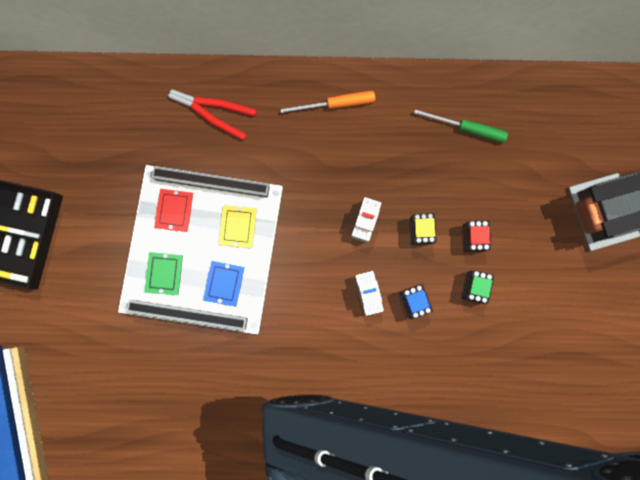

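View pics/side0.png

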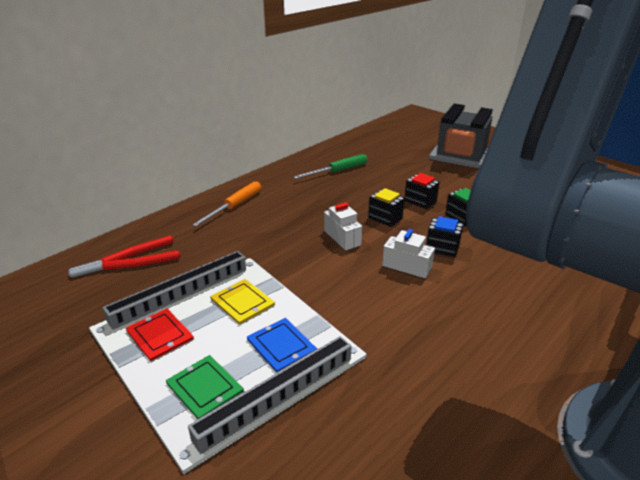

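View pics/wrist0.png

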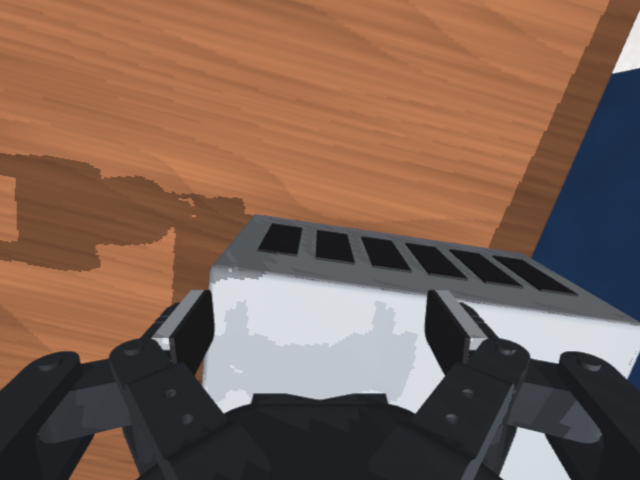

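```bash
cat > h.py <<'E'
import numpy as np, cv2
from station import manip, imaging
def K(d):
    f=240/np.tan(np.radians(d["vfov"])/2); return f
def ray(d,uv,z):
    uv=np.atleast_2d(np.asarray(uv,float)); f=K(d)
    c=np.c_[(uv[:,0]-d["cx"])/f,(uv[:,1]-d["cy"])/f,np.ones(len(uv))]
    w=c@d["R"]; C=-d["R"].T@d["t"]
    s=(z-C[2])/w[:,2]
    return C+s[:,None]*w
def cloud(d):
    f=K(d); v,u=np.mgrid[0:480,0:640]; z=d["z_map"]
    c=np.stack([(u-d["cx"])/f*z,(v-d["cy"])/f*z,z],-1)
    return (c-d["t"])@d["R"]
def proj(d,X):
    c=np.atleast_2d(X)@d["R"].T+d["t"]; f=K(d)
    return np.c_[c[:,0]/c[:,2]*f+d["cx"],c[:,1]/c[:,2]*f+d["cy"]]
def masks(img):
    h=cv2.cvtColor(img,cv2.COLOR_RGB2HSV); H,S,V=h[...,0].astype(int),h[...,1],h[...,2]
    ok=(S>150)&(V>70)
    return {"red":ok&((H<4)|(H>174))&(V>120),"yellow":ok&(H>22)&(H<33)&(V>150),"green":ok&(H>50)&(H<80),"blue":ok&(H>100)&(H<122)}
def rect(P):
    r=cv2.minAreaRect((P[:,:2]*1000).astype(np.float32)); (c,(w,h),a)=r
    if w<h: w,h,a=h,w,a+90
    a=(a+90)%180-90
    return np.round([c[0],c[1],w,h,a],1)
E
python3 - <<'E'
from h import *
d=imaging.snapshot("top"); P=cloud(d); np.set_printoptions(suppress=True,precision=3)
print("C",-d["R"].T@d["t"])
for n,m in masks(d["image"]).items():
    k,l,st,ce=cv2.connectedComponentsWithStats(m.astype(np.uint8))
    for i in range(1,k):
        if st[i,4]<40: continue
        z=np.median(P[l==i][:,2]); 
        zz=0.057 if z>.04 else .016
        v,u=np.nonzero(l==i)
        cs,_=cv2.findContours((l==i).astype(np.uint8),0,1)
        W=ray(d,np.c_[u,v],zz)
        print(n,st[i,4],ce[i].round(1),"medz",round(z,4),"rect",rect(W),"mean",W.mean(0))
# bench height & plate
print("bench z",np.median(P[370:390,300:500,2]),"plate",np.median(P[300:315,200:210,2]))
tall=(P[...,2]>.03)&(P[...,2]<.08)
tall=tall.astype(np.uint8)
k,l,st,ce=cv2.connectedComponentsWithStats(tall)
for i in range(1,k):
    if st[i,4]<100: continue
    Q=P[l==i]; print("tall",st[i,4],ce[i].round(),rect(Q),Q[:,2].max(),np.median(Q[:,2]))
E
```

```text
C [ 0.412 -0.009  1.295]
red 913 [221.1 113.3] medz 0.0164 rect [811.8 202.1 132.5  70.3  68.7] mean [0.812 0.203 0.016]
red 1165 [173.2 209.5] medz 0.0171 rect [604.7 294.1  80.   67.5  -5.7] mean [0.605 0.294 0.016]
red 346 [479.6 234.9] medz 0.0585 rect [ 559.5 -329.6   38.8   36.2  -88.9] mean [ 0.56  -0.33   0.057]
yellow 98 [ 31.9 203.8] medz 0.021 rect [610.5 587.   36.6  13.2 -10.1] mean [0.611 0.587 0.016]
yellow 78 [ 33.7 249.7] medz 0.0218 rect [515.9 576.3  36.1  10.8 -12.1] mean [0.516 0.577 0.016]
yellow 59 [  4.2 274.2] medz 0.0178 rect [464.8 633.4  20.   12.2  77.2] mean [0.465 0.633 0.016]
green 335 [483.5 129.8] medz 0.0261 rect [ 787.4 -349.9   96.1   18.7   74. ] mean [ 0.787 -0.35   0.016]
blue 1062 [223.4 284. ] medz 0.0172 rect [454.5 184.9  78.2  65.9 -10.1] mean [0.453 0.185 0.016]
blue 354 [417.3 301.2] medz 0.0584 rect [ 425.3 -205.5   38.6   36.6  -69.2] mean [ 0.425 -0.205  0.057]
blue 1714 [  7.8 433.8] medz 0.0759 rect [196.7 578.3 252.1  45.7   4.2] mean [0.156 0.583 0.057]
bench z 0.0014997344161169373 plate 0.010470758095235235
tall 1556 [210. 180.]
[... 340 characters left out ...]
1 0.06024447686945339
tall 697 [423. 228.] [ 573.5 -218.9   58.9   46.1    3. ] 0.06574020575170243 0.054564242278002065
tall 722 [477. 235.] [ 560.6 -328.8   57.8   46.9    2.7] 0.06652029835837303 0.05446359740448664
tall 779 [369. 292.] [ 441.5 -110.7   81.6   36.5   15.2] 0.0791410932652714 0.06009778549232209
tall 735 [479. 286.] [ 457.9 -330.8   58.5   48.   -12.3] 0.06618157296391994 0.05459022729374132
tall 708 [416. 301.] [ 426.5 -205.1   57.8   46.6   22. ] 0.06586909028179705 0.05475260897201853
tall 1616 [186. 314.] [390.9 254.2 240.4  27.6  82.4] 0.047898092556701945 0.03957845678208628
tall 3798 [ 16. 421.] [193.  579.1 270.8  56.1  12.5] 0.07999797144320493 0.04934848627993145
```

```bash
python3 -m creep '{"claw":[7,7,7,7,7,7,7,7,7,7,7,7],"dp":[[2,-1.3,-3],[5,-3,-5],[9,-6,-5],[13,-8.5,-5],[17,-11,-5],[21,-13.5,-5],[25,-16,-5],[29,-18.5,-5],[33,-21,-5],[36,-23,-5],[38.9,-24.8,-5],[38.9,-24.8,-5]],"roll":[0,0.05,0.1,0.15,0.2,0.249,0.249,0.249,0.249,0.249,0.249,0.249]}' 40
```

```text
t: 1.4
tcp_pos: [0.472, -0.2664, 0.3002]
tool_rot: [1.0, 0.002, 0.0, -0.001]
force: [-0.7, 0.0, 0.6]
finger_gap: 0.82
```

```bash
python3 -m creep '{"claw":[7,7],"dp":[[0,0,0],[0,0,0]],"roll":[0,0]}'; python3 - <<'E'
from h import *
d=imaging.snapshot("wrist"); np.save("w1.npy",d,allow_pickle=True)
cv2.imwrite("pics/w1.png",d["image"][:,:,::-1]); s=manip.sense(); print(s["t"],s["tcp_pos"],s["tool_rot"],s["finger_gap"])
E
```

```text
t: 1.6
tcp_pos: [0.4693, -0.2702, 0.3002]
tool_rot: [1.0, -0.0, -0.0, 0.0]
force: [-1.2, 0.2, 0.1]
finger_gap: 0.821
1.65 [ 0.46915773 -0.27048547  0.30021503] [ 9.99999626e-01 -8.25212109e-04 -2.47478446e-04  7.93011482e-05] 0.8199327715154952
```

View pics/w1.png

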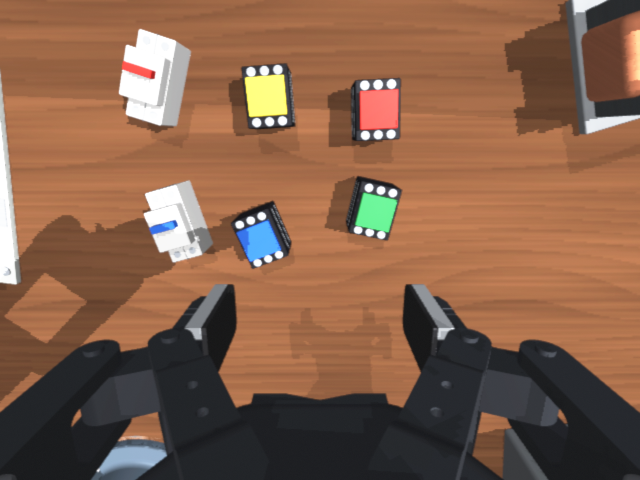

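```bash
cat >> h.py <<'E'
def masks(img):
    h=cv2.cvtColor(img,cv2.COLOR_RGB2HSV); H,S,V=h[...,0].astype(int),h[...,1],h[...,2]
    ok=(S>110)&(V>60)
    return {"red":ok&((H<5)|(H>172))&(V>110)&(S>160),"yellow":ok&(H>20)&(H<36)&(V>140)&(S>130),"green":ok&(H>42)&(H<90)&(S>80),"blue":ok&(H>98)&(H<125)}
def report(d,zs,amin=300,amax=1e9):
    P=cloud(d); img=d["image"]
    for n,m in masks(img).items():
        m=cv2.morphologyEx(m.astype(np.uint8),cv2.MORPH_CLOSE,np.ones((5,5),np.uint8))
        k,l,st,ce=cv2.connectedComponentsWithStats(m)
        for i in range(1,k):
            if not amin<st[i,4]<amax: continue
            z=np.median(P[l==i][:,2])
            for zz in zs:
                if abs(z-zz)>.006: continue
                v,u=np.nonzero(l==i); W=ray(d,np.c_[u,v],zz)
                cs,_=cv2.findContours((l==i).astype(np.uint8),0,cv2.CHAIN_APPROX_NONE)
                q=max(cs,key=cv2.contourArea)[:,0]
                e=ray(d,q,zz)
                # moments angle of edge-line fit: pick points near each rect side
                r=cv2.minAreaRect((e[:,:2]*1000).astype(np.float32)); a=np.radians(r[2]); ax=np.array([np.cos(a),np.sin(a)]); ay=np.array([-ax[1],ax[0]])
                X=e[:,:2]*1000-r[0]; s,t=X@ax,X@ay; out=[]
                for (p,o,hp,ho) in ((s,t,r[1][0]/2,r[1][1]/2),(t,s,r[1][1]/2,r[1][0]/2)):
                    for sg in (1,-1):
                        k_=(np.abs(o)<.75*ho)&(sg*p>hp-4)
                        c=np.polyfit(o[k_],p[k_],1); out.append((np.degrees(np.arctan(c[0]))*( -1 if p is s else 1),c[1]))
                an=[(r[2]+o[0]+45)%90-45 for o in out]
                cc=np.array(r[0])+ax*(out[0][1]+out[1][1])/2+ay*(out[2][1]+out[3][1])/2
                print(n,"px",ce[i].round(1),"z",round(z,4),"rect",rect(W),"mean",(W.mean(0)[:2]*1000).round(1),"edgefit c",cc.round(1),"size",round(out[0][1]-out[1][1],1),round(out[2][1]-out[3][1],1),"ang",np.round(an,1))
def talls(d,lo,hi,amin=300):
    P=cloud(d); m=((P[...,2]>lo)&(P[...,2]<hi)).astype(np.uint8)
    k,l,st,ce=cv2.connectedComponentsWithStats(m)
    for i in range(1,k):
        if st[i,4]<amin: continue
        Q=P[l==i]; print("tall",st[i,4],ce[i].round(),rect(Q),Q[:,2].max().round(4))
E
python3 - <<'E'
from h import *
d=np.load("w1.npy",allow_pickle=True).item()
report(d,[.057]); talls(d,.048,.064)
d=imaging.snapshot("top"); report(d,[.057,.016],200,1500)
E
```

```text
green px [375.4 211.8] z 0.0559 rect [ 458.3 -329.9   38.1   37.1   77.4] mean [ 458.6 -330. ] edgefit c [ 458.4 -330. ] size 37.1 35.6 ang [-12.5 -12.7 -12.9 -12.5]
blue px [258.6 240.2] z 0.0559 rect [ 427.1 -205.9   39.4   38.3  -68.7] mean [ 427.6 -205.8] edgefit c [ 427.4 -205.7] size 36.2 38.3 ang [21.3 20.9 21.3 21.9]
tall 1005 [603.  62.] [ 602.  -541.4   69.8   10.4   16.4] 0.064
tall 1927 [145.  76.] [ 590.8 -103.7   45.    37.3  -16.9] 0.064
tall 2710 [267.  95.] [ 573.5 -219.6   57.7   44.9    3.9] 0.0583
tall 2623 [378. 109.] [ 560.9 -329.4   57.8   44.6    2.7] 0.0585
tall 2081 [375. 210.] [ 458.  -330.9   57.9   44.7  -12.4] 0.0588
tall 1396 [171. 227.] [ 441.6 -111.4   45.2   36.8   15.3] 0.0638
tall 1957 [260. 238.] [ 426.6 -205.6   57.7   44.8   21.7] 0.0582
red px [221.  113.3] z 0.0162 rect [810.9 202.2 132.8  72.   69.6] mean [811.7 202.8] edgefit c [811.7 202.2] size 129.4 59.1 ang [-23.  -21.7 -26.7 -16. ]
red px [173.3 209.6] z 0.0173 rect [604.7 294.1  78.4  66.9  -5.7] mean [604.9 293.9] edgefit c [604.6 294. ] size 64.6 76.0 ang [-6.  -6.5 -5.1 -6.4]
red px
[... 236 characters left out ...]
157.2] edgefit c [576.2 159.3] size 61.8 70.0 ang [ 2.1 -5.1 -5.6 -5. ]
yellow px [424.8 227.3] z 0.0581 rect [ 573.5 -220.2   40.    36.3  -88.9] mean [ 572.9 -220. ] edgefit c [ 572.9 -219.6] size 35.2 38.1 ang [6.9 1.1 2.  1.8]
green px [163.1 273.7] z 0.0172 rect [472.7 308.7  79.7  67.1  -4.3] mean [472.  308.9] edgefit c [472.6 308.8] size 65.1 77.2 ang [-4.2 -4.  -3.9 -5. ]
blue px [223.2 283.6] z 0.0173 rect [454.6 185.3  80.6  69.  -10.1] mean [454.2 185.2] edgefit c [454.7 185.2] size 66.4 78.2 ang [ -9.6 -10.2 -10.2 -10.4]
blue px [417.4 301.2] z 0.0582 rect [ 425.7 -205.4   40.2   37.8  -70.7] mean [ 425.4 -205.6] edgefit c [ 425.5 -205.5] size 35.4 38.5 ang [22.1 22.  20.5 21.1]
```

```bash
cat >> h.py <<'E'
def yaw():
    q=manip.sense()["tool_rot"]; return 2*np.arctan2(q[1],q[0])
def go(x,y,z,deg):
    s=manip.sense(); a=yaw(); D=np.array([x/1000,y/1000,z/1000])-s["tcp_pos"]
    c,n=np.cos(a),np.sin(a)
    t=(np.radians(deg)); r=a-t; r=(r+np.pi/2)%np.pi-np.pi/2
    print("t",s["t"],"dp cm",np.round([100*(D[0]*c+D[1]*n),100*(D[0]*n-D[1]*c),-100*D[2]],2),"roll",round(r,3),"q",s["q"].round(2),"gap",round(s["finger_gap"],3),"F",s["force"].round(1))
E
python3 -c "
from h import *
go(560.6,-329.3,130,2.7);go(560.6,-329.3,30,2.7)"
```

```text
t 1.7 dp cm [ 9.16  5.85 17.02] roll -0.049 q [-0.73  0.36  1.58 -0.    1.2   0.84] gap 0.821 F [-0.1 -0.  -0.4]
t 1.7 dp cm [ 9.16  5.85 27.02] roll -0.049 q [-0.73  0.36  1.58 -0.    1.2   0.84] gap 0.821 F [-0.1 -0.  -0.4]
```

```bash
python3 -m creep '{"claw":[7,7,7,7,7,7,7,7],"dp":[[2,1.3,3],[4,2.6,7],[6.5,4.2,11.5],[8.5,5.4,15],[9.16,5.85,17],[9.16,5.85,17],[9.16,5.85,17],[9.16,5.85,17]],"roll":[-0.01,-0.03,-0.049,-0.049,-0.049,-0.049,-0.049,-0.049]}'; python3 -c "
from h import *
go(560.6,-329.3,30,2.7)"
```

```text
t: 2.5
tcp_pos: [0.5614, -0.3288, 0.1321]
tool_rot: [1.0, 0.024, 0.001, 0.001]
force: [0.1, 0.4, 0.2]
finger_gap: 0.822
t 2.5 dp cm [-0.08  0.05 10.21] roll 0.001 q [-0.7   0.7   1.46 -0.    0.98  0.82] gap 0.822 F [0.1 0.4 0.2]
```

```bash
python3 -m creep '{"claw":[7,7,7,7,7,7,4,4,4,4,4,4],"dp":[[0,0,3],[0,0,6],[0,0,8.5],[0,0,10],[0,0,10],[0,0,10],[0,0,10],[0,0,10],[0,0,10],[0,0,10],[0,0,10],[0,0,10]],"roll":[0,0,0,0,0,0,0,0,0,0,0,0]}' 50; python3 - <<'E'
from h import *
d=imaging.snapshot("wrist");cv2.imwrite("pics/w2.png",d["image"][:,:,::-1]); go(0,0,0,0)
E
```

```text
t: 3.7
tcp_pos: [0.5625, -0.3288, 0.0322]
tool_rot: [1.0, 0.024, 0.001, 0.001]
force: [-0.1, 0.7, 6.2]
finger_gap: 0.521
t 3.75 dp cm [-54.58 -35.59   3.22] roll 0.049 q [-0.7   0.84  1.5   0.    0.8   0.82] gap 0.517 F [0.4 0.8 5.5]
```

View pics/w2.png

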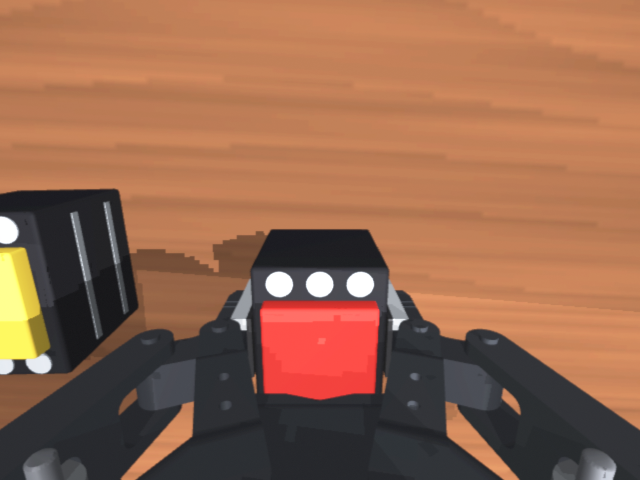

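```bash
python3 -m creep '{"claw":[4,4,4,4,4,4,4,4,4,4,4,4],"dp":[[0,0,-0.5],[0,0,-1.5],[0,0,-3.5],[0,0,-6.5],[0,0,-10],[0,-1,-13],[-0.5,-4,-15],[-1,-8,-17],[-1.5,-12,-19],[-2,-16,-21],[-2.6,-20.5,-23],[-3.3,-25,-23]],"roll":[0,0,0,0,0,0,0.02,0.04,0.06,0.08,0.1,0.12]}'; python3 -c "
from h import *
go(460,235,260,-6)"
```

```text
t: 4.95
tcp_pos: [0.5173, -0.079, 0.2635]
tool_rot: [0.999, -0.036, 0.003, 0.001]
force: [1.4, 0.9, -2.2]
finger_gap: 0.518
t 4.95 dp cm [ -7.99 -30.9    0.35] roll 0.032 q [-0.37  0.37  1.67  0.    1.09  1.28] gap 0.518 F [ 1.4  0.9 -2.2]
```

```bash
python3 -m creep '{"claw":[4,4,4,4,4,4,4,4,4,4,4],"dp":[[-1,-4.5,0],[-2.2,-9,0.1],[-3.3,-13.5,0.1],[-4.4,-18,0.2],[-5.5,-22.5,0.3],[-6.7,-26,0.3],[-7.5,-29,0.3],[-8,-30.9,0.3],[-8,-30.9,0.3],[-8,-30.9,0.3],[-8,-30.9,0.3]],"roll":[0.01,0.02,0.032,0.032,0.032,0.032,0.032,0.032,0.032,0.032,0.032]}'; python3 - <<'E'
from h import *
d=imaging.snapshot("wrist"); np.save("w3.npy",d,allow_pickle=True);cv2.imwrite("pics/w3.png",d["image"][:,:,::-1])
s=manip.sense(); print(s["tcp_pos"],np.degrees(yaw()),s["tool_rot"])
report(d,[.016,.057]); 
E
```

```text
t: 6.05
tcp_pos: [0.4585, 0.2331, 0.2574]
tool_rot: [0.999, -0.052, -0.0, 0.0]
force: [0.3, -0.9, -1.7]
finger_gap: 0.517
[0.4586408  0.23296376 0.25740839] -5.983593390801157 [ 9.98637002e-01 -5.21929764e-02 -2.25145322e-05  1.75541272e-04]
red px [236.5  52.3] z 0.0152 rect [605.8 294.4  82.2  69.1  -5.9] mean [607.  294.3] edgefit c [605.7 294.4] size 68.0 81.9 ang [-6.  -5.8 -5.9 -7.1]
yellow px [380.7  72.8] z 0.0152 rect [574.2 162.   82.8  69.   -4.9] mean [575.5 161.7] edgefit c [574.2 161.8] size 67.8 81.9 ang [-4.2 -4.8 -4.9 -4.6]
green px [243.3 192.6] z 0.0151 rect [474.9 309.3  82.3  69.3  -4.3] mean [476.3 309.1] edgefit c [475.  309.1] size 68.0 81.1 ang [-4.  -4.4 -3.9 -4.1]
blue px [364.5 195.6] z 0.0151 rect [456.7 186.3  83.5  69.5 -10.2] mean [460.4 185. ] edgefit c [457.4 186.2] size 68.3 81.0 ang [-10.2 -10.4 -13.8 -10.3]h.py:51: RankWarning: Polyfit may be poorly conditioned
  c=np.polyfit(o[k_],p[k_],1); out.append((np.degrees(np.arctan(c[0]))*( -1 if p is s else 1),c[1]))
Traceback (most recent call last):
  File "h.py", line 51, in report
    c=np.polyfit(o[k_],p[k_],1); out.append((np.degrees(np.arctan(c[0]))*( -1 if p is s else 1),c[1]))
TypeError: expected non-empty vector for x
```

View pics/w3.png

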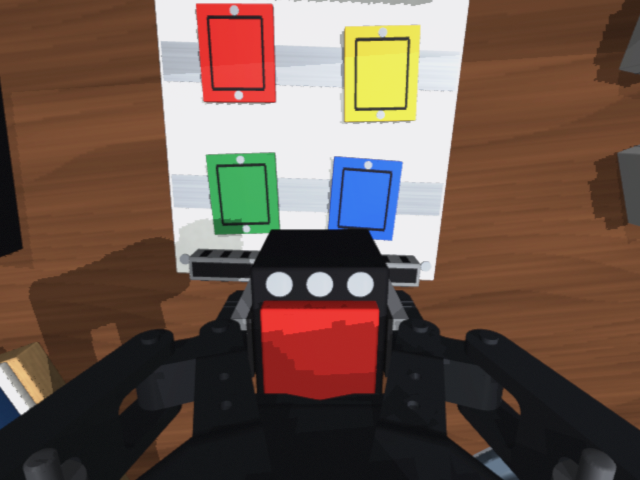

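```bash
python3 - <<'E'
from h import *
d=np.load("w3.npy",allow_pickle=True).item(); s=manip.sense(); T=s["tcp_pos"]; a=yaw(); c,n=np.cos(a),np.sin(a)
f=lambda W:np.round([1000*((W[0]-T[0])*c+(W[1]-T[1])*n),1000*((W[0]-T[0])*n-(W[1]-T[1])*c)],1)
g=cv2.cvtColor(d["image"],cv2.COLOR_RGB2GRAY).astype(int); im=d["image"].astype(int)
print("red col 300", [(r,*im[r,300]) for r in range(296,330,3)])
print("col 335", [(r,*im[r,335]) for r in list(range(224,240,2))+list(range(262,276,2))])
print("row 360 left", [(u,im[360,u,0]) for u in range(255,270,2)],[(u,im[360,u,0]) for u in range(372,386,2)])
P=cloud(d); print([ (r,P[r,300].round(4)-T.round(4)) for r in (240,255,270,290,310,330,360,390)])
E
```

```text
red col 300 [(296, np.int64(34), np.int64(35), np.int64(39)), (299, np.int64(37), np.int64(34), np.int64(38)), (302, np.int64(113), np.int64(22), np.int64(20)), (305, np.int64(121), np.int64(23), np.int64(21)), (308, np.int64(161), np.int64(33), np.int64(30)), (311, np.int64(236), np.int64(54), np.int64(50)), (314, np.int64(237), np.int64(57), np.int64(52)), (317, np.int64(237), np.int64(58), np.int64(53)), (320, np.int64(237), np.int64(56), np.int64(52)), (323, np.int64(237), np.int64(56), np.int64(52)), (326, np.int64(237), np.int64(57), np.int64(53)), (329, np.int64(237), np.int64(56), np.int64(53))]
col 335 [(224, np.int64(55), np.int64(119), np.int64(238)), (226, np.int64(55), np.int64(119), np.int64(238)), (228, np.int64(53), np.int64(114), np.int64(233)), (230, np.int64(14), np.int64(20), np.int64(39)), (232, np.int64(13), np.int64(12), np.int64(16)), (234, np.int64(13), np.int64(13), np.int64(17)), (236, np.int64(14), np.int64(14), np.int64(17)), (238, np.int64(14), np.int64(13), np.int64(17)), (262, np.int64(14), np.int64(14), np.int64(17)), (264, np.int64(13), np.int64(14),
[... 227 characters left out ...]
34), np.int64(33), np.int64(38))]
row 360 left [(255, np.int64(12)), (257, np.int64(17)), (259, np.int64(17)), (261, np.int64(30)), (263, np.int64(120)), (265, np.int64(143)), (267, np.int64(144)), (269, np.int64(144))] [(372, np.int64(177)), (374, np.int64(169)), (376, np.int64(116)), (378, np.int64(23)), (380, np.int64(19)), (382, np.int64(16)), (384, np.int64(13))]
[(240, array([ 0.0278,  0.0043, -0.0139])), (255, array([0.028 , 0.0033, 0.0054])), (270, array([0.0265, 0.0029, 0.0161])), (290, array([0.0202, 0.0036, 0.0174])), (310, array([0.0166, 0.0037, 0.0241])), (330, array([0.0101, 0.0044, 0.0247])), (360, array([-0.0011,  0.0058,  0.0238])), (390, array([-0.0122,  0.0071,  0.0242]))]
```

```bash
python3 -c "
from h import *
go(607,294.2,70,-6)"
```

```text
t 6.1 dp cm [14.12 -7.64 18.74] roll 0.0 q [ 0.25  0.37  1.7  -0.    1.07  1.93] gap 0.52 F [-0.5 -0.3 -2.5]
```

```bash
python3 -m creep '{"claw":[4,4,4,4,4,4,4,4,4,4],"dp":[[2,-1,1],[5,-2.7,4],[8,-4.3,8],[11,-6,12],[13,-7,15],[14.12,-7.6,17.5],[14.12,-7.6,18.5],[14.12,-7.6,18.7],[14.12,-7.6,18.7],[14.12,-7.6,18.7]],"roll":[0,0,0,0,0,0,0,0,0,0]}'; python3 -c "
from h import *
go(607,294.2,48.2,-6)"
```

```text
t: 7.1
tcp_pos: [0.6071, 0.2948, 0.0722]
tool_rot: [0.999, -0.052, 0.001, -0.0]
force: [0.2, -0.4, -1.5]
finger_gap: 0.518
t 7.1 dp cm [-0.    0.06  2.4 ] roll 0.001 q [ 0.29  0.81  1.42 -0.    0.91  1.96] gap 0.518 F [ 0.2 -0.4 -1.5]
```

```bash
python3 -m creep '{"claw":[4,4,4,4,4,4],"dp":[[0,0.03,0.8],[0,0.05,1.5],[0,0.05,1.9],[0,0.05,2.1],[0,0.05,2.1],[0,0.05,2.1]],"roll":[0,0,0,0,0,0]}'; python3 -c "
from h import *
go(607,294.2,48.2,-6)"
```

```text
t: 7.7
tcp_pos: [0.6068, 0.2945, 0.0492]
tool_rot: [0.999, -0.052, 0.0, -0.0]
force: [0.7, -0.0, -1.6]
finger_gap: 0.52
t 7.7 dp cm [0.02 0.03 0.1 ] roll 0.002 q [0.29 0.84 1.43 0.   0.87 1.96] gap 0.52 F [ 0.7 -0.  -1.6]
```

```bash
python3 -m creep '{"claw":[4,4,4],"dp":[[0,0,0.08],[0,0,0.15],[0,0,0.15]],"roll":[0,0,0]}'; python3 -c "
from h import *
go(607,294.2,48.2,-6)"
```

```text
t: 8.0
tcp_pos: [0.6069, 0.2946, 0.0483]
tool_rot: [0.999, -0.052, 0.0, -0.0]
force: [-0.6, -0.1, -0.2]
finger_gap: 0.52
t 8.0 dp cm [0.01 0.04 0.01] roll 0.002 q [ 0.29  0.84  1.43 -0.    0.87  1.96] gap 0.52 F [-0.6 -0.1 -0.2]
```

```bash
python3 -m creep '{"claw":[4,4,4],"dp":[[0,0,0.05],[0,0,0.05],[0,0,0.05]],"roll":[0,0,0]}'; python3 -c "
from h import *
go(607,294.2,48.2,-6)"
```

```text
t: 8.3
tcp_pos: [0.607, 0.2946, 0.0483]
tool_rot: [0.999, -0.052, 0.0, -0.0]
force: [-1.6, -0.2, 5.8]
finger_gap: 0.52
t 8.3 dp cm [0.01 0.03 0.01] roll 0.002 q [ 0.29  0.84  1.43 -0.    0.87  1.96] gap 0.52 F [-1.6 -0.2  5.8]
```

```bash
python3 -m creep '{"claw":[4.8,5.5,6.2,7,7,7,7,7,7,7,7,7],"dp":[[0,0,0],[0,0,0],[0,0,0],[0,0,0],[0,0,-1],[0,0,-4],[0,0,-8],[0,0,-12],[0,1,-15],[0,4,-16],[0,8,-16],[0,12.5,-16]],"roll":[0,0,0,0,0,0,0,0,0,0,0,0]}' 50; python3 -c "
from h import *
go(573.2,-219.7,150,3.5)"
```

```text
t: 9.5
tcp_pos: [0.5941, 0.1699, 0.2091]
tool_rot: [0.999, -0.05, 0.002, -0.0]
force: [0.2, -0.3, 0.1]
finger_gap: 0.819
t 9.5 dp cm [ 1.85 38.97  5.91] roll -0.162 q [0.1  0.56 1.49 0.   1.08 1.77] gap 0.819 F [ 0.2 -0.3  0.1]
```

```bash
python3 -m creep '{"claw":[7,7,7,7,7,7,7,7,7,7,7,7],"dp":[[0.2,4.5,0],[0.4,9,0],[0.6,13.5,0.5],[0.8,18,1],[1,22.5,2],[1.3,27,3],[1.5,31,4],[1.8,35,5],[1.95,37.5,5.5],[1.95,38.5,5.9],[1.95,38.5,5.9],[1.95,38.5,5.9]],"roll":[-0.02,-0.04,-0.06,-0.08,-0.1,-0.12,-0.14,-0.165,-0.165,-0.165,-0.165,-0.165]}'; python3 - <<'E'
from h import *
go(573.2,-219.7,30,3.5)
d=imaging.snapshot("top"); cv2.imwrite("pics/t2.png",d["image"][:,:,::-1]); report(d,[.073],100,1500); talls(d,.06,.077,100)
go(573.2,-219.7,30,3.5)
E
```

```text
t: 10.7
tcp_pos: [0.5734, -0.2136, 0.1486]
tool_rot: [1.0, 0.031, -0.0, -0.0]
force: [0.7, 0.3, 0.7]
finger_gap: 0.824
t 10.7 dp cm [-0.06  0.61 11.86] roll 0.001 q [-0.54  0.64  1.55  0.    0.95  0.97] gap 0.824 F [0.7 0.3 0.7]
red px [167.1 205. ] z 0.0735 rect [610.3 292.1  48.9  37.4  -8.4] mean [605.3 293.2] edgefit c [610.1 292.3] size 35.0 46.8 ang [-10.5  -5.6  -8.7  -7.4]
tall 642 [168. 206.] [604.6 294.   58.4  47.1  -7. ] 0.0769
tall 136 [586. 216.] [ 601.8 -541.    68.8    9.4   18.8] 0.0768
tall 376 [367. 217.] [ 590.9 -103.1   45.4   35.4  -17.4] 0.0764
tall 749 [  9. 423.] [194.1 588.4 252.2  28.2  14.3] 0.077
tall 188 [609. 464.] [ 127.9 -579.2   97.2   28.6  -64.5] 0.0768
t 10.75 dp cm [-0.08  0.64 11.87] roll 0.002 q [-0.54  0.64  1.55  0.    0.95  0.97] gap 0.82 F [ 0.3  0.3 -0.2]
```

View pics/t2.png

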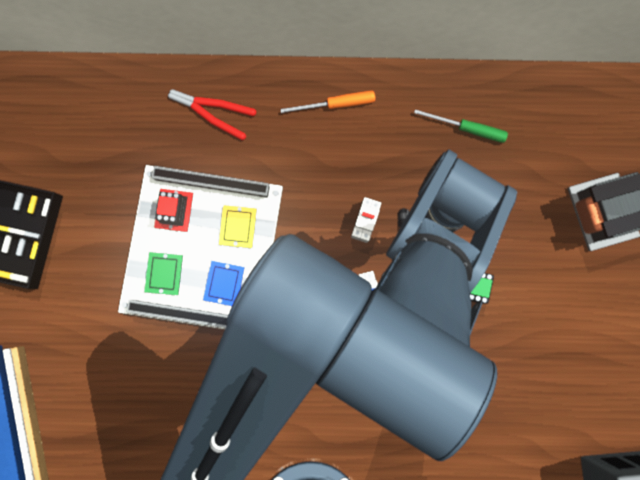

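```bash
python3 -m creep '{"claw":[7,7,7,7,7],"dp":[[-0.1,0.6,2],[-0.1,0.62,4],[-0.1,0.62,5],[-0.1,0.62,5],[-0.1,0.62,5]],"roll":[0,0,0,0,0]}'; python3 -c "
from h import *
go(573.2,-219.7,30,3.5)"
```

```text
t: 11.25
tcp_pos: [0.5734, -0.2203, 0.0988]
tool_rot: [1.0, 0.032, 0.0, 0.0]
force: [0.4, -0.1, 0.3]
finger_gap: 0.819
t 11.25 dp cm [-0.02 -0.06  6.88] roll 0.002 q [-0.55  0.71  1.58  0.    0.85  0.96] gap 0.819 F [ 0.4 -0.1  0.3]
```

```bash
python3 -m creep '{"claw":[7,7,7,7,7,4,4,4,4,4],"dp":[[-0.05,-0.05,2.5],[-0.1,-0.05,5],[-0.1,-0.05,6.4],[-0.1,-0.05,6.9],[-0.1,-0.05,6.9],[-0.1,-0.05,6.9],[-0.1,-0.05,6.9],[-0.1,-0.05,6.9],[-0.1,-0.05,6.9],[-0.1,-0.05,6.9]],"roll":[0,0,0,0,0,0,0,0,0,0]}' 50; python3 -c "
from h import *
go(573.2,-219.7,30,3.5)"
```

```text
t: 12.25
tcp_pos: [0.5728, -0.2209, 0.0306]
tool_rot: [1.0, 0.031, 0.001, 0.0]
force: [0.4, 0.5, 5.6]
finger_gap: 0.517
t 12.25 dp cm [ 0.05 -0.12  0.06] roll 0.001 q [-0.55  0.82  1.6   0.    0.72  0.96] gap 0.517 F [0.4 0.5 5.6]
```

```bash
python3 -m creep '{"claw":[4,4,4,4,4,4,4,4,4,4,4,4],"dp":[[0,0,-0.5],[0,0,-1.5],[0,0,-3.5],[0,0,-6.5],[0,-0.5,-10],[0.1,-2.5,-12.5],[0.3,-6,-14],[0.6,-10,-14],[0.85,-14,-14],[1.1,-18,-14],[1.35,-22,-14],[1.6,-26,-14]],"roll":[0,0,0,0,0,0,0.02,0.04,0.06,0.08,0.1,0.12]}'; python3 -m creep '{"claw":[4,4,4,4,4,4,4,4],"dp":[[-0.2,-4,0],[-0.4,-7.5,0],[-0.6,-10,0],[-0.7,-11.6,0],[-0.75,-12.1,0],[-0.75,-12.1,0],[-0.75,-12.1,0],[-0.75,-12.1,0]],"roll":[0.01,0.025,0.025,0.025,0.025,0.025,0.025,0.025]}'; python3 -c "
from h import *
go(573.4,161.9,70,-4.8)"
```

```text
t: 13.45
tcp_pos: [0.5712, 0.0413, 0.1696]
tool_rot: [1.0, -0.03, -0.0, 0.0]
force: [-0.3, -0.5, -3.6]
finger_gap: 0.52
t: 14.25
tcp_pos: [0.5716, 0.1597, 0.1693]
tool_rot: [0.999, -0.042, -0.0, 0.0]
force: [0.3, 0.9, -2.5]
finger_gap: 0.518
t 14.25 dp cm [ 0.16 -0.23  9.93] roll -0.001 q [ 0.08  0.59  1.59 -0.    0.97  1.74] gap 0.518 F [ 0.3  0.9 -2.5]
```

```bash
cat >> h.py <<'E'
def held():
    d=imaging.snapshot("wrist"); s=manip.sense(); T=s["tcp_pos"]; a=yaw(); c,n=np.cos(a),np.sin(a)
    P=cloud(d)[225:400,240:400].reshape(-1,3)-T
    X=1000*np.c_[P[:,0]*c+P[:,1]*n,P[:,0]*n-P[:,1]*c,P[:,2]]
    fr=(X[:,2]>-25)&(X[:,2]<12)&(abs(X[:,1])<15)&(X[:,0]>20)&(X[:,0]<38)
    top=(X[:,2]>20)&(X[:,2]<35)&(abs(X[:,0])<15)&(abs(X[:,1])<17)
    sl=np.polyfit(X[fr,1],X[fr,0],1)
    print("front face x",np.median(X[fr,0]).round(1),"slope deg",np.degrees(np.arctan(sl[0])).round(1),"cap z",np.median(X[top,2]).round(1),"->centre dx",(np.median(X[fr,0])-29).round(1)); return d
E
python3 -c "
from h import *
d=held(); cv2.imwrite('pics/w4.png',d['image'][:,:,::-1])"
```

```text
front face x 29.8 slope deg 0.0 cap z 25.3 ->centre dx 0.8
```

```bash
python3 -m creep '{"claw":[4,4,4,4,4,4,4,4],"dp":[[0.1,-0.15,2],[0.16,-0.2,5],[0.16,-0.2,8],[0.16,-0.2,9.6],[0.16,-0.2,9.9],[0.16,-0.2,9.9],[0.16,-0.2,9.9],[0.16,-0.2,9.9]],"roll":[0,0,0,0,0,0,0,0]}'; python3 -c "
from h import *
go(573.4,161.9,46.6,-4.8)"
```

```text
t: 15.1
tcp_pos: [0.5742, 0.1629, 0.0716]
tool_rot: [0.999, -0.042, 0.001, -0.0]
force: [0.0, 0.2, -2.5]
finger_gap: 0.522
t 15.1 dp cm [-0.07  0.1   2.5 ] roll 0.0 q [ 0.09  0.74  1.64 -0.    0.77  1.74] gap 0.522 F [ 0.   0.2 -2.5]
```

View pics/w4.png

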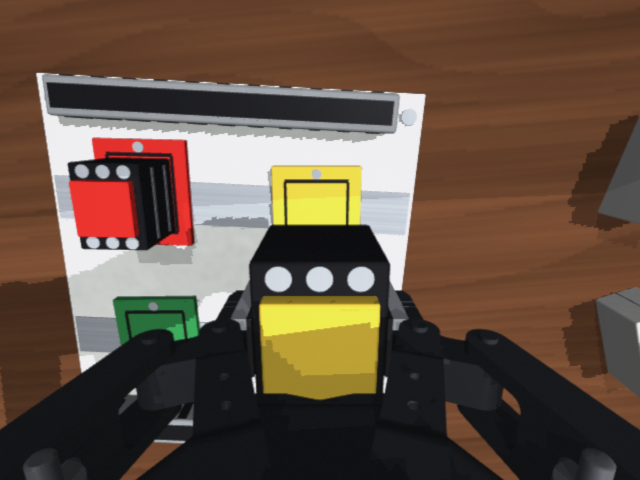

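```bash
python3 -m creep '{"claw":[4,4,4,4,4,4],"dp":[[-0.05,0.08,0.8],[-0.07,0.1,1.5],[-0.07,0.1,2],[-0.07,0.1,2.25],[-0.07,0.1,2.25],[-0.07,0.1,2.25]],"roll":[0,0,0,0,0,0]}'; python3 -c "
from h import *
go(573.4,161.9,46.6,-4.8)"
```

```text
t: 15.7
tcp_pos: [0.5724, 0.162, 0.0477]
tool_rot: [0.999, -0.042, -0.0, 0.0]
force: [-0.8, 0.5, -2.9]
finger_gap: 0.518
t 15.7 dp cm [0.1  0.01 0.11] roll 0.001 q [ 0.09  0.77  1.64 -0.    0.72  1.74] gap 0.518 F [-0.8  0.5 -2.9]
```

```bash
python3 -m creep '{"claw":[4,4,4,4],"dp":[[0.08,0,0.05],[0.08,0,0.11],[0.08,0,0.14],[0.08,0,0.14]],"roll":[0,0,0,0]}'; python3 -c "
from h import *
go(573.4,161.9,46.6,-4.8)"
```

```text
t: 16.1
tcp_pos: [0.5734, 0.1619, 0.0467]
tool_rot: [0.999, -0.042, 0.0, -0.0]
force: [-0.0, -0.6, -0.9]
finger_gap: 0.519
t 16.1 dp cm [-0.    0.    0.01] roll 0.001 q [ 0.09  0.78  1.64 -0.    0.72  1.74] gap 0.519 F [-0.  -0.6 -0.9]
```

```bash
python3 -m creep '{"claw":[4,4,4],"dp":[[0,0,0.05],[0,0,0.05],[0,0,0.05]],"roll":[0,0,0]}'; python3 -c "
from h import *
go(573.4,161.9,46.6,-4.8)"
```

```text
t: 16.4
tcp_pos: [0.5734, 0.1619, 0.0466]
tool_rot: [0.999, -0.042, 0.0, -0.0]
force: [-2.0, -0.4, 5.2]
finger_gap: 0.521
t 16.4 dp cm [0. 0. 0.] roll 0.001 q [ 0.09  0.78  1.64 -0.    0.72  1.74] gap 0.521 F [-2.  -0.4  5.2]
```

```bash
python3 -m creep '{"claw":[4.8,5.5,6.2,7,7,7,7,7,7,7,7,7],"dp":[[0,0,0],[0,0,0],[0,0,0],[0,0,0],[0,0,-1],[0,0,-4],[0,0,-8],[-0.3,1,-11],[-1.4,4.5,-12.3],[-2.7,9,-12.3],[-4.1,13.5,-12.3],[-5.5,18,-12.3]],"roll":[0,0,0,0,0,0,0,-0.03,-0.08,-0.13,-0.18,-0.24]}' 50; python3 -c "
from h import *
go(426.6,-205.6,140,21.5)"
```

```text
t: 17.6
tcp_pos: [0.5029, -0.0141, 0.17]
tool_rot: [0.997, 0.08, 0.001, 0.0]
force: [0.2, -0.5, -0.4]
finger_gap: 0.822
t 17.6 dp cm [-10.59  17.68   3.  ] roll -0.215 q [-0.25  0.49  1.82 -0.    0.84  1.16] gap 0.822 F [ 0.2 -0.5 -0.4]
```

```bash
python3 -m creep '{"claw":[7,7,7,7,7,7,7,7,7],"dp":[[-2.4,4,0],[-4.8,8,0],[-7.2,12,0],[-9,15,1],[-10.2,17,2],[-10.5,17.5,3],[-10.5,17.5,3],[-10.5,17.5,3],[-10.5,17.5,3]],"roll":[-0.04,-0.08,-0.12,-0.16,-0.2,-0.218,-0.218,-0.218,-0.218]}'; python3 - <<'E'
from h import *
go(426.6,-205.6,30,21.5)
d=imaging.snapshot("top"); cv2.imwrite("pics/t3.png",d["image"][:,:,::-1]); report(d,[.073],100,1500); talls(d,.06,.077,100)
d=imaging.snapshot("wrist"); cv2.imwrite("pics/w5.png",d["image"][:,:,::-1])
go(426.6,-205.6,30,21.5)
E
```

```text
t: 18.5
tcp_pos: [0.4274, -0.2016, 0.1395]
tool_rot: [0.982, 0.187, 0.0, 0.0]
force: [-0.6, 0.0, 0.0]
finger_gap: 0.821
t 18.5 dp cm [-0.22  0.34 10.95] roll 0.0 q [-0.68  0.51  1.91  0.    0.72  0.52] gap 0.821 F [-0.6  0.   0. ]
red px [167.  204.8] z 0.0735 rect [610.3 292.1  48.9  37.4  -8.4] mean [605.7 293.2] edgefit c [610.1 292.3] size 35.0 46.7 ang [-10.5  -5.6  -8.7  -5. ]
yellow px [229.  222.9] z 0.0675 rect [566.4 163.6  75.7  43.2  -5.2] mean [572.  169.4] edgefit c [566.7 163.2] size 40.6 73.1 ang [-3.4 -5.5 -5.4 -2.4]
tall 640 [168. 206.] [604.6 293.8  58.5  46.5  -6.5] 0.077
tall 142 [586. 216.] [ 601.6 -540.1   68.6    8.1   17.6] 0.077
tall 376 [367. 217.] [ 590.6 -103.    45.4   35.4  -17.6] 0.0769
tall 629 [234. 223.] [573.8 160.9  58.4  46.3  -5. ] 0.077
tall 386 [370. 292.] [ 441.5 -110.5   44.7   36.    15.1] 0.0764
tall 795 [  9. 424.] [189.8 585.4 243.3  28.6  12.9] 0.077
tall 184 [610. 464.] [ 127.5 -580.1   97.6   28.8  -63.7] 0.0768
t 18.6 dp cm [-0.23  0.34 10.95] roll 0.001 q [-0.68  0.51  1.91  0.    0.72  0.52] gap 0.817 F [-0.8  0.1 -0.8]
```

View pics/w5.png

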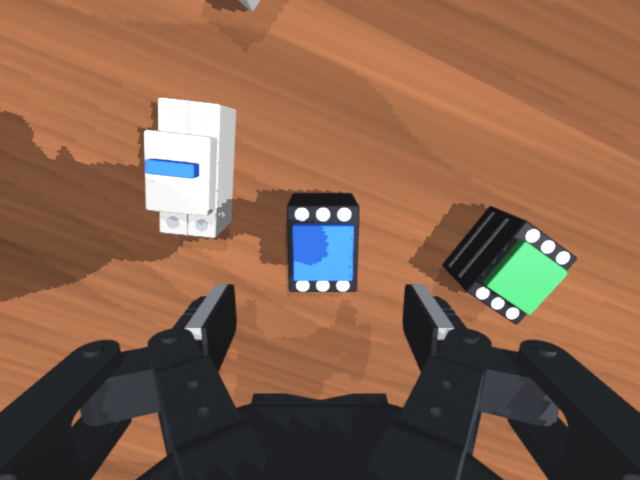

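View pics/t3.png

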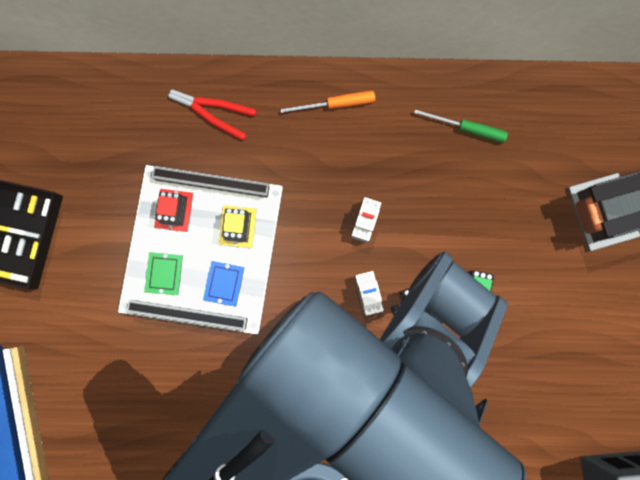

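```bash
python3 -m creep '{"claw":[7,7,7,7,7,7],"dp":[[-0.15,0.2,2],[-0.22,0.34,4.5],[-0.22,0.34,6],[-0.22,0.34,6.5],[-0.22,0.34,6.5],[-0.22,0.34,6.5]],"roll":[0,0,0,0,0,0]}'; python3 -c "
from h import *
go(426.8,-205.6,30,21.5)"
```

```text
t: 19.2
tcp_pos: [0.4267, -0.2061, 0.0745]
tool_rot: [0.982, 0.187, 0.0, 0.0]
force: [-0.3, -0.3, 0.2]
finger_gap: 0.82
t 19.2 dp cm [ 0.03 -0.04  4.45] roll 0.0 q [-0.69  0.64  1.95  0.    0.55  0.51] gap 0.82 F [-0.3 -0.3  0.2]
```

```bash
python3 -m creep '{"claw":[7,7,7,7,4,4,4,4,4,4],"dp":[[0,-0.04,2],[0,-0.04,3.5],[0,-0.04,4.4],[0,-0.04,4.4],[0,-0.04,4.4],[0,-0.04,4.4],[0,-0.04,4.4],[0,-0.04,4.4],[0,-0.04,4.4],[0,-0.04,4.4]],"roll":[0,0,0,0,0,0,0,0,0,0]}' 50; python3 -c "
from h import *
go(426.8,-205.6,30,21.5)"
```

```text
t: 20.2
tcp_pos: [0.4263, -0.2058, 0.0307]
tool_rot: [0.982, 0.186, 0.0, 0.0]
force: [0.6, 1.0, 6.5]
finger_gap: 0.522
t 20.2 dp cm [ 0.05 -0.    0.07] roll -0.001 q [-0.69  0.73  1.96  0.    0.45  0.51] gap 0.522 F [0.6 1.  6.5]
```

```bash
python3 -m creep '{"claw":[4,4,4,4,4,4,4,4,4,4,4,4],"dp":[[0,0,-0.5],[0,0,-1.5],[0,0,-3.5],[0,0,-6.5],[0.2,-0.4,-10],[1,-2,-12.5],[2.4,-5,-14],[4,-8.3,-14],[5.7,-11.8,-14],[7.4,-15.3,-14],[9,-18.7,-14],[10.7,-22.2,-14]],"roll":[0,0,0,0,0.02,0.06,0.12,0.18,0.24,0.3,0.36,0.42]}'; python3 -c "
from h import *
go(456,185.8,170,-10.2)"
```

```text
t: 21.4
tcp_pos: [0.4439, 0.0415, 0.1705]
tool_rot: [1.0, -0.024, 0.0, 0.0]
force: [-0.1, -0.3, -1.9]
finger_gap: 0.521
t 21.4 dp cm [  0.51 -14.47   0.05] roll 0.13 q [-0.16  0.43  1.95 -0.    0.76  1.46] gap 0.521 F [-0.1 -0.3 -1.9]
```

```bash
python3 -m creep '{"claw":[4,4,4,4,4,4,4,4],"dp":[[0.1,-4,0],[0.3,-8,0],[0.4,-11.5,0],[0.5,-13.6,0],[0.5,-14.3,0],[0.5,-14.3,0],[0.5,-14.3,0],[0.5,-14.3,0]],"roll":[0.04,0.08,0.12,0.132,0.132,0.132,0.132,0.132]}'; python3 -c "
from h import *
d=held(); cv2.imwrite('pics/w6.png',d['image'][:,:,::-1]); go(456,185.8,70,-10.2)"
```

```text
t: 22.2
tcp_pos: [0.4556, 0.1815, 0.1699]
tool_rot: [0.996, -0.089, -0.0, 0.0]
force: [0.8, -0.9, -1.2]
finger_gap: 0.518
front face x 29.3 slope deg 0.0 cap z 25.3 ->centre dx 0.3
t 22.25 dp cm [-0.05 -0.42  9.99] roll -0.001 q [ 0.15  0.47  1.84 -0.    0.82  1.9 ] gap 0.522 F [-0.1  0.5 -2.3]
```

View pics/w6.png

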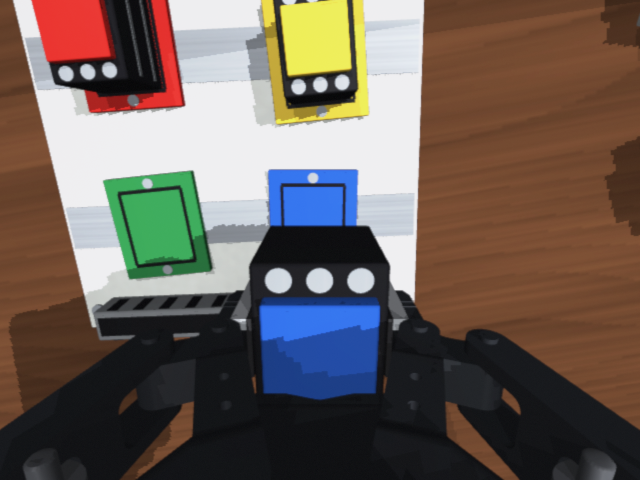

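```bash
python3 -m creep '{"claw":[4,4,4,4,4,4,4,4],"dp":[[0,-0.3,2],[0,-0.42,5],[0,-0.42,8],[0,-0.42,9.6],[0,-0.42,9.9],[0,-0.42,9.9],[0,-0.42,9.9],[0,-0.42,9.9]],"roll":[0,0,0,0,0,0,0,0]}'; python3 -c "
from h import *
go(456.3,185.8,46.7,-10.2)"
```

```text
t: 23.05
tcp_pos: [0.4574, 0.1868, 0.072]
tool_rot: [0.996, -0.089, 0.001, -0.0]
force: [-0.0, 0.4, -1.7]
finger_gap: 0.518
t 23.05 dp cm [-0.09  0.11  2.53] roll 0.001 q [0.16 0.66 1.9  0.   0.58 1.91] gap 0.518 F [-0.   0.4 -1.7]
```

```bash
python3 -m creep '{"claw":[4,4,4,4,4,4],"dp":[[-0.05,0.06,0.8],[-0.05,0.1,1.5],[-0.05,0.1,2],[-0.05,0.1,2.25],[-0.05,0.1,2.25],[-0.05,0.1,2.25]],"roll":[0,0,0,0,0,0]}'; python3 -c "
from h import *
go(456.3,185.8,46.7,-10.2)"
```

```text
t: 23.65
tcp_pos: [0.4558, 0.1859, 0.0482]
tool_rot: [0.996, -0.088, -0.0, 0.0]
force: [-0.9, -0.5, -1.3]
finger_gap: 0.523
t 23.65 dp cm [0.05 0.   0.15] roll 0.001 q [0.16 0.71 1.91 0.   0.53 1.91] gap 0.523 F [-0.9 -0.5 -1.3]
```

```bash
python3 -m creep '{"claw":[4,4,4,4],"dp":[[0.05,0,0.06],[0.05,0,0.12],[0.05,0,0.17],[0.05,0,0.17]],"roll":[0,0,0,0]}'; python3 -c "
from h import *
go(456.3,185.8,46.7,-10.2)"
```

```text
t: 24.05
tcp_pos: [0.4565, 0.1858, 0.0468]
tool_rot: [0.996, -0.089, 0.0, -0.0]
force: [0.7, 0.3, -2.2]
finger_gap: 0.522
t 24.05 dp cm [-0.02  0.01  0.01] roll 0.001 q [0.16 0.71 1.91 0.   0.52 1.91] gap 0.522 F [ 0.7  0.3 -2.2]
```

```bash
python3 -m creep '{"claw":[4,4,4],"dp":[[0,0,0.05],[0,0,0.05],[0,0,0.05]],"roll":[0,0,0]}'; python3 -c "
from h import *
go(456.3,185.8,46.7,-10.2)"
```

```text
t: 24.35
tcp_pos: [0.4564, 0.1858, 0.0468]
tool_rot: [0.996, -0.088, 0.0, -0.0]
force: [-0.4, 0.1, 5.6]
finger_gap: 0.523
t 24.35 dp cm [-0.01  0.01  0.01] roll 0.001 q [ 0.16  0.71  1.91 -0.    0.52  1.91] gap 0.523 F [-0.4  0.1  5.6]
```

```bash
python3 -m creep '{"claw":[4.8,5.5,6.2,7,7,7,7,7,7,7,7,7],"dp":[[0,0,0],[0,0,0],[0,0,0],[0,0,0],[0,0,-1],[0,0,-4],[0,0,-8],[0.2,1,-11],[0.8,4.5,-12.3],[1.65,9,-12.3],[2.5,13.5,-12.3],[3.3,18,-12.3]],"roll":[0,0,0,0,0,0,0,0.01,0.02,0.03,0.04,0.04]}' 50;  python3 -m creep '{"claw":[7,7,7,7,7,7,7,7,7,7,7],"dp":[[0.95,4.5,0],[2,9,0],[3,13.5,0],[4,18,0],[5,22.5,0],[6,27,1],[6.8,30.5,2],[7.3,32.2,3],[7.3,32.7,3],[7.3,32.7,3],[7.3,32.7,3]],"roll":[0,0,0,0,0,0,0,0,0,0,0]}'; python3 -c "
from h import *
d=imaging.snapshot('wrist'); cv2.imwrite('pics/w7.png',d['image'][:,:,::-1])
go(458.2,-330.4,30,-12.5); talls(d,.048,.064); d=imaging.snapshot('top'); report(d,[.016],200,1500); talls(d,.06,.077,100)"
```

```text
t: 25.55
tcp_pos: [0.4571, 0.0014, 0.1702]
tool_rot: [0.994, -0.108, 0.001, 0.0]
force: [0.9, -0.3, 0.6]
finger_gap: 0.818
t: 26.65
tcp_pos: [0.4577, -0.3302, 0.1395]
tool_rot: [0.994, -0.108, -0.001, -0.001]
force: [0.1, -0.4, 0.3]
finger_gap: 0.819
t 26.7 dp cm [ 0.03  0.02 10.96] roll 0.003 q [-0.82  0.6   1.68  0.    0.86  0.96] gap 0.817 F [ 0.   0.1 -0.5]
tall 6034 [319. 244.] [ 457.8 -330.9   57.8   44.7  -12.4] 0.0582
tall 2354 [ 17. 340.] [ 437.8 -124.7   54.1   26.6  -18.9] 0.0638
red px [221.  113.3] z 0.0163 rect [810.9 202.2 132.8  72.   69.6] mean [811.7 202.7] edgefit c [812.1 201.9] size 129.3 58.8 ang [-21.7 -21.7 -28.  -16.5]
green px [163.1 273.4] z 0.0172 rect [472.6 308.7  79.5  67.1  -4.3] mean [472.7 308.8] edgefit c [472.6 308.7] size 65.0 77.0 ang [-4.  -4.  -3.9 -4.5]
tall 642 [168. 206.] [604.3 293.6  58.   46.7  -4.8] 0.077
tall 137 [586. 216.] [ 601.9 -540.5   68.8    9.7   17.2] 0.0769
tall 368 [367. 217.] [ 590.6 -103.    45.6   35.4  -17.4] 0.0767
tall 630 [234. 223.] [573.6 160.8  58.2  45.4  -4.3] 0.077
tall 642 [220. 282.] [456.4 184.7  57.6  46.  -10.3] 0.0769
tall 334 [369. 291.] [ 441.7 -110.4   44.4   36.    16.4] 0.0763
tall 818 [  9. 428.] [189.9 589.7 244.7  34.8  13.3] 0.077
```

View pics/w7.png

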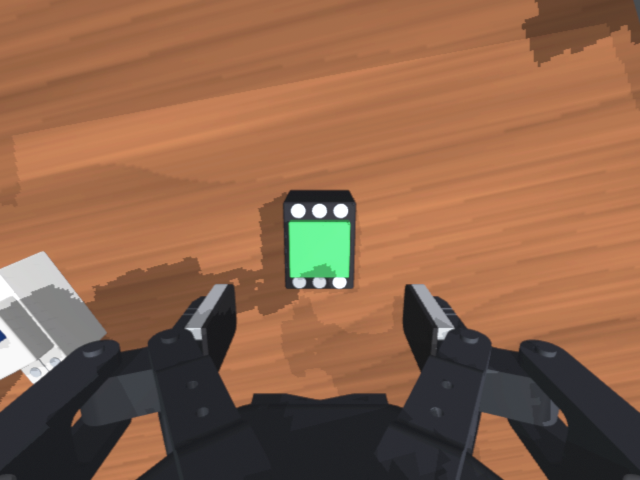

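```bash
python3 -m creep '{"claw":[7,7,7,7,7,7,4,4,4,4,4,4],"dp":[[0,0.03,3],[0,0.03,6],[0,0.03,9],[0,0.03,10.6],[0,0.03,10.9],[0,0.03,10.9],[0,0.03,10.9],[0,0.03,10.9],[0,0.03,10.9],[0,0.03,10.9],[0,0.03,10.9],[0,0.03,10.9]],"roll":[0,0,0,0,0,0,0,0,0,0,0,0]}' 50; python3 -c "
from h import *
go(458.2,-330.4,30,-12.5)"
```

```text
t: 27.95
tcp_pos: [0.4586, -0.3328, 0.0317]
tool_rot: [0.994, -0.108, 0.001, 0.001]
force: [1.1, 1.5, 6.6]
finger_gap: 0.523
t 27.95 dp cm [-0.09 -0.22  0.17] roll 0.001 q [-0.83  0.78  1.72  0.    0.64  0.96] gap 0.523 F [1.1 1.5 6.6]
```

```bash
python3 -m creep '{"claw":[4,4,4,4,4,4,4,4,4,4,4,4],"dp":[[0,0,-0.5],[0,0,-1.5],[0,0,-3.5],[0,0,-6.5],[0,-0.5,-10],[-0.5,-2.5,-12.5],[-1.2,-6,-14],[-2,-10,-14],[-2.8,-14.2,-14],[-3.7,-18.7,-14],[-4.5,-23.2,-14],[-5.4,-27.7,-14]],"roll":[0,0,0,0,0,0,-0.02,-0.04,-0.06,-0.08,-0.1,-0.12]}'; python3 -c "
from h import *
go(473.8,309,170,-4.2)"
```

```text
t: 29.15
tcp_pos: [0.4646, -0.0489, 0.1708]
tool_rot: [0.999, -0.049, 0.0, 0.0]
force: [0.2, -0.2, -2.8]
finger_gap: 0.522
t 29.15 dp cm [ -2.56 -35.71   0.08] roll -0.024 q [-0.34  0.45  1.9  -0.    0.79  1.32] gap 0.522 F [ 0.2 -0.2 -2.8]
```

```bash
python3 -m creep '{"claw":[4,4,4,4,4,4,4,4,4,4,4,4],"dp":[[-0.3,-4.5,0],[-0.6,-9,0],[-0.9,-13.5,0],[-1.3,-18,0],[-1.6,-22.5,0],[-1.9,-27,0],[-2.2,-31,0],[-2.4,-34,0],[-2.5,-35.3,0],[-2.5,-35.3,0],[-2.5,-35.3,0],[-2.5,-35.3,0]],"roll":[-0.01,-0.022,-0.022,-0.022,-0.022,-0.022,-0.022,-0.022,-0.022,-0.022,-0.022,-0.022]}'; python3 -c "
from h import *
d=held(); cv2.imwrite('pics/w8.png',d['image'][:,:,::-1]); go(473.8,309,70,-4.2)"
```

```text
t: 30.35
tcp_pos: [0.474, 0.3017, 0.1701]
tool_rot: [0.999, -0.038, -0.001, 0.0]
force: [0.3, 0.5, -2.2]
finger_gap: 0.519
front face x 27.2 slope deg 0.0 cap z 24.3 ->centre dx -1.8
t 30.4 dp cm [-0.1  -0.72 10.02] roll -0.004 q [ 0.37  0.55  1.67 -0.    0.92  2.02] gap 0.518 F [-0.2 -0.4 -2.2]
```

View pics/w8.png

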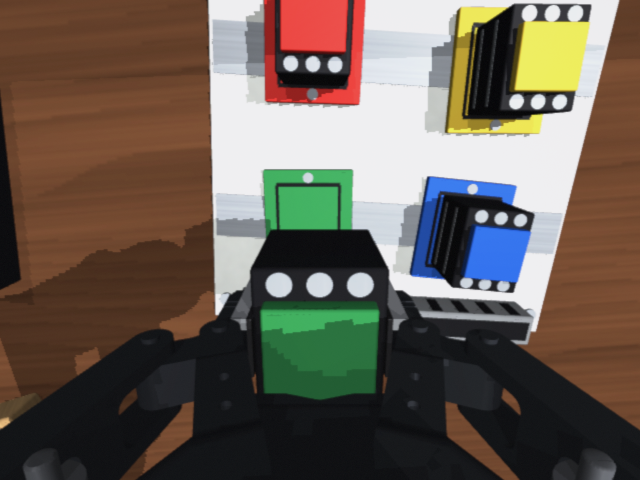

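```bash
python3 -m creep '{"claw":[4,4,4,4,4,4,4,4],"dp":[[0.08,-0.4,2],[0.08,-0.65,5],[0.08,-0.65,8],[0.08,-0.65,9.6],[0.08,-0.65,9.9],[0.08,-0.65,9.9],[0.08,-0.65,9.9],[0.08,-0.65,9.9]],"roll":[0,0,0,0,0,0,0,0]}'; python3 -c "
from h import *
go(475.6,309,47.7,-4.2)"
```

```text
t: 31.2
tcp_pos: [0.4765, 0.3099, 0.0725]
tool_rot: [0.999, -0.038, 0.001, -0.001]
force: [-0.2, 0.1, -2.1]
finger_gap: 0.521
t 31.2 dp cm [-0.08  0.1   2.48] roll -0.002 q [ 0.38  0.71  1.71 -0.    0.72  2.03] gap 0.521 F [-0.2  0.1 -2.1]
```

```bash
python3 -m creep '{"claw":[4,4,4,4,4,4],"dp":[[-0.03,0.05,0.8],[-0.03,0.07,1.5],[-0.03,0.07,2],[-0.03,0.07,2.2],[-0.03,0.07,2.2],[-0.03,0.07,2.2]],"roll":[0,0,0,0,0,0]}'; python3 -c "
from h import *
go(475.6,309,47.7,-4.2)"
```

```text
t: 31.8
tcp_pos: [0.4752, 0.3092, 0.0491]
tool_rot: [0.999, -0.038, -0.0, 0.0]
force: [-0.2, 0.4, -2.3]
finger_gap: 0.518
t 31.8 dp cm [0.04 0.01 0.14] roll -0.002 q [ 0.38  0.75  1.72 -0.    0.67  2.03] gap 0.518 F [-0.2  0.4 -2.3]
```

```bash
python3 -m creep '{"claw":[4,4,4,4],"dp":[[0.04,0,0.06],[0.04,0,0.12],[0.04,0,0.16],[0.04,0,0.16]],"roll":[0,0,0,0]}'; python3 -c "
from h import *
go(475.6,309,47.7,-4.2)"
```

```text
t: 32.2
tcp_pos: [0.4757, 0.3091, 0.0478]
tool_rot: [0.999, -0.038, 0.0, -0.0]
force: [-0.5, 0.9, -2.2]
finger_gap: 0.518
t 32.2 dp cm [-0.01  0.01  0.01] roll -0.002 q [ 0.38  0.75  1.72 -0.    0.67  2.03] gap 0.518 F [-0.5  0.9 -2.2]
```

```bash
python3 -m creep '{"claw":[4,4,4],"dp":[[0,0,0.05],[0,0,0.05],[0,0,0.05]],"roll":[0,0,0]}'; python3 -c "
from h import *
go(475.6,309,47.7,-4.2)"
```

```text
t: 32.5
tcp_pos: [0.4757, 0.3091, 0.0477]
tool_rot: [0.999, -0.038, 0.0, -0.0]
force: [-0.5, -0.1, 4.9]
finger_gap: 0.518
t 32.5 dp cm [-0.01  0.01  0.  ] roll -0.002 q [ 0.38  0.75  1.72 -0.    0.67  2.03] gap 0.518 F [-0.5 -0.1  4.9]
```

```bash
python3 -m creep '{"claw":[4.8,5.5,6.2,7,7,7,7,7,7,7,7,7],"dp":[[0,0,0],[0,0,0],[0,0,0],[0,0,0],[0,0,-1],[0,0,-4],[0,0,-8],[0,0,-12],[0,1,-16],[-1,3,-20],[-2.5,5,-23],[-4.5,7,-25]],"roll":[0,0,0,0,0,0,0,0,0,0,0,0]}' 50; python3 -m creep '{"claw":[7,7,7],"dp":[[0,0,0],[0,0,0],[0,0,0]],"roll":[0,0,0]}'; python3 -c "
from h import *
d=imaging.snapshot('wrist'); cv2.imwrite('pics/w9.png',d['image'][:,:,::-1]); talls(d,.06,.080); np.save('w9.npy',d,allow_pickle=True)
d=imaging.snapshot('top');cv2.imwrite('pics/t9.png',d['image'][:,:,::-1]);talls(d,.06,.077,100)"
```

```text
t: 33.7
tcp_pos: [0.4262, 0.2423, 0.3003]
tool_rot: [0.999, -0.038, 0.003, -0.001]
force: [-0.5, -0.1, 0.1]
finger_gap: 0.817
t: 34.0
tcp_pos: [0.4257, 0.2429, 0.2968]
tool_rot: [0.999, -0.038, -0.0, -0.0]
force: [1.0, -0.5, -0.6]
finger_gap: 0.82
tall 2319 [246.  22.] [594.1 295.   45.   36.3  84.6] 0.0743
tall 3565 [397.  35.] [573.7 161.2  57.1  45.3  -5. ] 0.0745
tall 2759 [249. 159.] [474.3 308.3  57.1  45.3  -4.3] 0.0745
tall 2705 [375. 168.] [457.  184.9  57.9  45.  -10.3] 0.0744
tall 1905 [ 13. 369.] [263.  602.6 115.   38.3 -11.7] 0.0781
tall 620 [522. 472.] [ 65.   14.9  53.4   9.4 -78.3] 0.0799
tall 643 [168. 206.] [604.3 294.1  57.8  46.8  -6.1] 0.077
tall 134 [586. 216.] [ 601.8 -540.    68.8    8.5   16.1] 0.0769
tall 357 [367. 217.] [ 590.6 -103.    45.2   35.4  -17.6] 0.0769
tall 630 [234. 223.] [573.8 161.   58.4  45.9  -4.8] 0.077
tall 328 [162. 267.] [477.5 306.5  49.6  44.2  -4.8] 0.0769
tall 657 [220. 282.] [456.4 184.5  57.7  45.8 -10.2] 0.077
tall 391 [370. 292.] [ 441.4 -110.5   44.7   36.4   15.1] 0.0769
tall 778 [  9. 425.] [190.6 586.9 244.6  27.   14.2] 0.077
tall 179 [609. 464.] [ 127.6 -581.1   98.5   28.3  -65.1] 0.0769
```

View pics/w9.png

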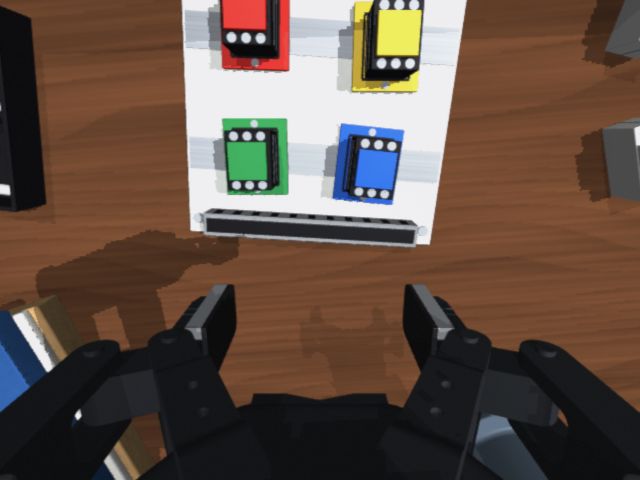

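```bash
python3 -c "
from station import workorder
print(workorder.sign_off())"
```

```text
the job is handed in; nothing more can be done
None
```

I placed all four contactors on the base of their own colour, released them and handed the job in at about 34 s. Each was gripped across its width and lowered gently until contact read about 5 N.

Last checks, comparing each contactor with its base in the same camera:

| Contactor | Offset from base centre | Angle difference |
|---|---|---|
| Red | about 0.4 mm | under 1° |
| Yellow | about 0.9 mm | under 1° |
| Green | about 1.1 mm | under 1° |
| Blue | about 1.3 mm | under 1° |

- **Tops:** all four sit level at about 74 mm, against 73 mm expected, so they are upright and seated.
- **Breakers:** both read within 0.5 mm of where they started.
- **Gripper:** it is open and clear, about 0.3 m above the bench.

**Disagreements and gaps:**
- The top and wrist cameras differ by 1–2.5 mm along x, which is about the stated calibration error. By the top camera alone, blue is about 1.7 mm off along x.
- In the final pictures red was cut off in the wrist view and green partly hidden in the top view, so I judged each from the other camera.
- The yellow base was partly hidden from the top camera, so its position comes from the wrist camera only.

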